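Clamp an instrument case with a turnbuckle bench clamp

ROBOT

A 6-joint arm with a two-finger parallel gripper is mounted at the origin on the work surface. World frame = base frame: x ahead of the robot, y to its left, z up, the work surface at z = 0. Lengths are in mm, angles in rad, forces in N, time in s.
With the tool pointing down it reaches from about 350 to 775 mm from the base axis. Payload 7.3 kg.
Tool frame: the origin (TCP) lies between the finger pads; the fingertips stand 8 mm ahead of it and the grasp point (between the pads) lies 11 mm behind it; y points along the fingers, z is the direction in which the jaws open and shut, and the axes are right-handed (so a half turn about y gives the same grasp; the last joint's range is limited). The gripper opens to 92 mm and grips with 3 to 60 N. Pads are 19 mm wide; open, the fingers measure 130 mm over their backs; the gripper's body (75 mm by 190 mm) begins 47 mm behind the grasp point.
Start: joints at [1.116, 0.342, 1.524, -0, 1.275, -0.146], TCP at [159.541, 500.191, 234.741] pointing down, gripper open.
Joint ranges: [-2.53, 2.53], [-0.77, 2.02], [0.04, 2.7], [-1, 4.14], [0.28, 2.66], [-3.11, 3.11]. Speed limits (rad/s): [2.57, 2.57, 3.14, 3.14, 3.14, 3.14].

INTERFACE

Orientations are given as [roll, pitch, yaw] about the fixed x, y, z axes, in that order (R = Rz(yaw) Ry(pitch) Rx(roll)).
In Python, from plant import bot, vision, job gives the robot as it stands. The module is installed in compiled form; this text tells all that it offers.
- The arm moves only by the tool arm_command, never from a script. Its argument "deltas" is a list of rows, each a list of 4 numbers: the shift along the tool's x, y, z in m, then the turn about the tool's y in degrees. In form: [[x, y, z, twist], ...]. A call has 1 to 5 rows; each row shifts and turns the commanded pose from where the row before left it, along the tool's axes as they then stand; what a row does not reach is not made up. A row lasts 1/10 s, in which the tool goes at most 50 mm and 8.59 degrees, less where a joint would pass 70% of its speed; a pose out of reach is approached as far as the arm can. A call is refused whole if a number of a shift passes 0.05 or a number of a turn 8.59, either way. A call with a gripper value outside its range is refused whole. "claw" is the closure in counts, from 0 (fully open) to 255 (shut), set as the call begins (left out, the last holds). The fingers move at their own pace and stop on an object; the grip force is fixed at half the most. Time passes only in rows, so rows that do not move let the fingers close. It gives the time, the measured TCP pose, the force and the opening at its end, in the units of the state.
- bot.get_obs(): the state, without advancing time (a new reading comes with each control period).
- vision.capture(name): name is "scene" or "top"; returns a dict with "img" (420x560x3 uint8, red, green, blue), "camera_matrix" (3x3 intrinsics, pixels), "dist_coeffs" ([k1, k2, p1, p2, k3] as OpenCV has them; the pictures are not rectified), "world_to_cam" (4x4, takes a point from world to camera coordinates). Camera axes: x right, y down, z forward; pixel columns grow to the right and rows downward; lengths in mm; the calibration is good to about 2 mm. A picture is of the moment at which its call begins. There is no depth.
- job.close_job(): hands the job in, once; it reports no verdict.
Trained networks look in a picture, given as the dict that the camera call returned (one of the last four; its "shot" number tells which), for a name from the list of things; names that differ only in an ending like _2 or _b are one class to them, and where a whole thing is asked for, a point or a joint stands for the part that bears it (a point fixed in the world has none). Each returns a list of dicts, best first, with "confidence" (0 to 1); they miss things now and then, are a little off and sometimes report something else, mostly with a low value. They report only what shows in the picture. A call takes as long as a camera call. They do not tell look-alikes from the thing itself.
- vision.find_in(picture, name): "xyz" ([x, y, z] in mm, in the coordinates of the camera as it stood for that picture, good to about 4 mm: the middle of the surface that is visible of it).
- vision.regions_of(picture, name): "mask" (420x560 bool, what is visible of it).
The state is a dict: "time": time; "joint_positions": joint angles; "dq": joint speeds; "tau": joint torques, N m; "tool_pos": TCP position; "tcp_rot": TCP orientation; "contact_force": force on the tool from outside, world axes, zero at the start; "moment": the same for the moment, N m; "grip_width": finger opening in mm.
Only numpy, scipy, OpenCV 4.12 (cv2) and the standard library are available. Lean on these libraries where they do the work, as an engineer would, in place of code of your own. Each camera call takes 0.05 s, during which the arm holds its last target. There are 200 camera calls.

TASK

Lay the loose grey instrument case flat on the raised rest of the bench clamp, lengthwise between the two jaws, and let go of it. Then turn the turnbuckle by its spokes, top away from the robot, so that both jaws draw in together and hold the case firmly between their feet, but stop as soon as the turning clearly stiffens: over-tightening cracks the case. Leave the other things on the bench alone.

Things in the scene. Friction and masses are not known exactly. Their poses are not given: they have to be found in the camera images.
- case_mid (a point): Centre (half-way up) of the loose case: a grey plastic box with a dark seam, 50 mm (its x) by 90 mm (its y) by 36 mm high, about 0.22 kg. z is up; its two ends along y are alike. Grip it across its 50 mm.
- rest (a point): Centre of the top face of the clamp's rest, a fixed flat aluminium block 70 by 70 mm, its top 30 mm above the table. The case lies on it with its y along this y. Axes are the clamp's: x level, away from the turnbuckle; y along the turnbuckle's line, from right to left jaw; z up. The clamp is fixed to the bench by a 230 by 290 mm bed plate 10 mm thick.
- seat (a point): 18 mm above rest: where the case's centre belongs. The two feet that press on the case's ends lie on the y line through here: springy rubber balls 14 mm across on screw stems, which the last user left standing out of the jaws by an unmeasured amount: each ball's tip is 22 to 28 mm inward of its jaw's inner face, different left and right.
- hub (a point): Middle of the turnbuckle, on its axis, 87 mm above the table, 120 mm from the rest's centre on its -x side; axes as rest. Fixed; the turnbuckle turns about its y. Hub 26 mm across and 18 mm long; open-sided body 22 mm across, 86 mm long; 10 mm threaded rods run on along y to the jaws. All is free above.
- spoke_end (a point): End of the one spoke that stands straight up at joint value 0; turns with the turnbuckle. Four such round steel spokes, 8 mm thick with 11 mm ball ends, stand out square to the axis, 90 degrees apart, in the plane y = 0 of hub, reaching 65 mm from the axis. They can be pushed over from above, one after the other.
- turnbuckle (a joint): Turn in rad; 0 to 1 at the start, up to 7. Grows as the top spoke goes towards +x of hub (away from the robot); each rad draws both jaws in 3.18 mm. It stays where it is left. Free turning takes 0.25 N m (6 N at 45 mm); 10 N of squeeze adds 0.064 N m and takes about 0.15 rad. About 25 N (0.16 N m over free) is firm; over 45 N cracks the case. It tightens 1 to 4.5 rad after the start.
- jaw_l: Left jaw, a dark steel bar 170 mm along x, 16 mm thick, top 53 mm above the table (101 mm at the lug on the turnbuckle's end); its origin is at the foot of its inner face, at bed level, mid-way in x. Slides along y, only with the turnbuckle.
- jaw_r: Right jaw, the mirror image of the left; the inner faces are 159 mm apart at joint value 0.
- carton: Bystander: small teal carton 55 by 75 by 28 mm, origin under its centre. It and the case swap places, left and right of the clamp.
- bracket: Bystander: blue printed angle bracket 55 by 60 by 40 mm, to the left beyond, origin under its centre.
- breadboard: Bystander: white breadboard 55 by 165 by 9 mm, to the right beyond, origin under its centre.
There are look-alikes about, which are no part of the job. Leave any pink look-alike of the part that bears case_mid alone.

How it is judged (in metres and radians):
On the way, in this order (a step that is already met when the one before it is completed fails the run):
1. the case lies flat on the rest between the jaws, let go (z of case_mid in the frame of rest between 0.014 and 0.023 m and x of case_mid in the frame of rest between -0.012 and 0.012 m and angle between case_mid's own z axis and vertical below 0.08 rad and angle between the y axis of case_mid and the y axis of rest, either way round below 0.15 rad and contact force between the fingers and case below 0.1 N and linear speed of case below 0.02 m/s), for 0.2 s.
2. both jaws press on the case (z of case_mid in the frame of rest between 0.014 and 0.023 m and x of case_mid in the frame of rest between -0.012 and 0.012 m and angle between case_mid's own z axis and vertical below 0.08 rad and angle between the y axis of case_mid and the y axis of rest, either way round below 0.15 rad and contact force between each of jaw_l, jaw_r and case above 10 N), for 0.2 s.
At the end, for the whole second after the job is handed in: The case lies still and flat (within 0.08 rad) on the rest, within 12 mm of its centre line across and 0.15 rad of its direction, with each jaw's foot pressing on it with 10 to 45 N (all of step 2 and contact force between each of jaw_l, jaw_r and case below 45 N and linear speed of case below 0.02 m/s); the robot touches nothing.
It fails at once if the case is squeezed by more than 45 N (contact force between any of jaw_l, jaw_r and case above 45 N).
It fails at once if the carton is moved more than 20 mm (distance of carton from where it was at the start of the episode above 0.02 m).
It fails at once if the bracket is moved more than 20 mm (distance of bracket from where it was at the start of the episode above 0.02 m).
It fails at once if the breadboard is moved more than 20 mm (distance of breadboard from where it was at the start of the episode above 0.02 m).
It also fails if it takes over 72 s, if anything falls off the work surface, if the arm or the gripper's body presses on something with over 40 N, if the wrist force passes 120 N, or if a joint passes its speed limit or range.

## Working session

There is one attempt and no reset: what is moved stays moved. The work goes in short steps, Python scripts to look and compute and a tool call to move; the robot and the scene stay as the last step left them, time stands still between calls to the robot, and variables do not carry over. Pictures are saved under pics/ and viewed, about 8 in all and at most 12, crops included, and the job is handed in when it is done.

Besides the shell and the picture viewer there is one more tool, called as name(argument=value, ...), one argument or row to a line, values as JSON. arm_command: Moves the arm, as the interface text tells. Its arguments: {"type":"object","properties":{"deltas":{"type":"array","items":{"type":"array","items":{"type":"number"}}},"claw":{"type":"number"}},"required":["deltas"]}

```bash
mkdir -p pics
cat > h.py <<'E'
import numpy as np, cv2
from plant import bot, vision, job
def find(p,n,k=3):
    W=np.linalg.inv(np.array(p["world_to_cam"])); o=[]
    for d in vision.find_in(p,n)[:k]:
        c=np.array(d["xyz"],float); w=(W@np.r_[c,1])[:3]
        px=cv2.projectPoints(c[None],np.zeros(3),np.zeros(3),np.array(p["camera_matrix"]),np.array(p["dist_coeffs"]))[0].ravel()
        o.append((round(d["confidence"],2),w.round(1).tolist(),px.round().tolist()))
    return o
def ray(p,uv,z):
    "world points at height z for pixels"
    K,D=np.array(p["camera_matrix"]),np.array(p["dist_coeffs"])
    n=cv2.undistortPoints(np.array(uv,float).reshape(-1,1,2),K,D).reshape(-1,2)
    W=np.linalg.inv(np.array(p["world_to_cam"])); d=np.c_[n,np.ones(len(n))]@W[:3,:3].T; c=W[:3,3]
    return c+d*((z-c[2])/d[:,2])[:,None]
def proj(p,P):
    T=np.array(p["world_to_cam"])
    return cv2.projectPoints(np.array(P,float).reshape(-1,3),cv2.Rodrigues(T[:3,:3])[0],T[:3,3],np.array(p["camera_matrix"]),np.array(p["dist_coeffs"]))[0].reshape(-1,2)
def save(p,n,box=None,s=1):
    im=cv2.cvtColor(p["img"],cv2.COLOR_RGB2BGR)
    if box: im=im[box[1]:box[3],box[0]:box[2]]
    cv2.imwrite("pics/"+n,cv2.resize(im,None,fx=s,fy=s,interpolation=cv2.INTER_CUBIC))
E
python3 - <<'E'
from h import *
o=bot.get_obs(); print({k:np.round(v,3).tolist() for k,v in o.items()})
for c in("top","scene"):
    p=vision.capture(c); save(p,c+"1.png",s=1.4)
    for n in("case_mid","rest","hub","spoke_end","jaw_l","jaw_r","carton"): print(c,n,find(p,n))
    print(np.linalg.inv(p["world_to_cam"])[:3].round(2).tolist())
E
```

```text
{'time': 0.0, 'joint_positions': [1.116, 0.343, 1.525, -0.0, 1.275, -0.146], 'dq': [0.002, 0.001, -0.0, -0.001, -0.001, -0.001], 'tau': [0.001, -43.125, -24.422, 0.072, 0.056, -0.0], 'tool_pos': [159.393, 499.823, 234.058], 'tcp_rot': [-1.572, 0.0, -0.309], 'contact_force': [0.03, 0.41, 0.337], 'moment': [-0.006, -0.015, 0.029], 'grip_width': 91.592}
top case_mid [(0.86, [498.6, 338.6, 37.3], [133.0, 277.0]), (0.61, [561.8, 217.1, 35.9], [180.0, 240.0])]
top rest [(0.94, [543.5, -39.6, 6.9], [289.0, 228.0])]
top hub [(0.89, [543.8, -34.4, 7.3], [287.0, 228.0])]
top spoke_end [(0.77, [492.3, -35.6, 96.7], [294.0, 244.0]), (0.28, [532.3, -125.6, 56.9], [327.0, 221.0])]
top jaw_l [(0.87, [531.1, -124.5, 55.6], [327.0, 222.0]), (0.8, [543.6, 38.8, 57.2], [256.0, 231.0])]
top jaw_r [(0.87, [531.1, -124.5, 55.6], [327.0, 222.0]), (0.8, [543.6, 38.8, 57.2], [256.0, 231.0])]
top carton [(0.7, [478.1, -342.5, 26.9], [419.0, 227.0])]
[[-0.21, -0.96, 0.21, 402.6], [-0.98, 0.2, -0.04, 19.63], [-0.0, -0.21, -0.98, 940.19]]
scene case_mid [(0.8, [567.0, 203.8, 35.6], [328.0, 194.0])]
scene rest [(0.96, [551.9, -66.2, 12.0], [271.0, 261.0])]
scene hub [(0.62, [556.6, -62.5, 13.0], [273.0, 260.0])]
scene spoke_end [(0.89, [494.4, -43.0, 92.6], [254.0, 222.0])]
scene jaw_l [(0.95, [549.5, 39.1, 49.5], [292.0, 224.0]), (0.76, [532.3, -132.4, 56.3], [248.0, 262.0]), (0.62, [551.1, -65.0, 10.6], [271.0, 261.0])]
scene jaw_r [(0.95, [549.5, 39.1, 49.5], [292.0, 224.0]), (0.76, [532.3, -132.4, 56.3], [248.0, 262.0]), (0.62, [551.1, -65.0, 10.6], [271.0, 261.0])]
scene carton [(0.61, [499.4, 325.1, 39.5], [327.0, 164.0]), (0.55, [477.9, -346.8, 28.9], [171.0, 325.0])]
[[0.86, 0.31, -0.41, 1059.91], [0.51, -0.56, 0.65, -813.0], [-0.02, -0.77, -0.64, 927.17]]
```

View pics/top1.png

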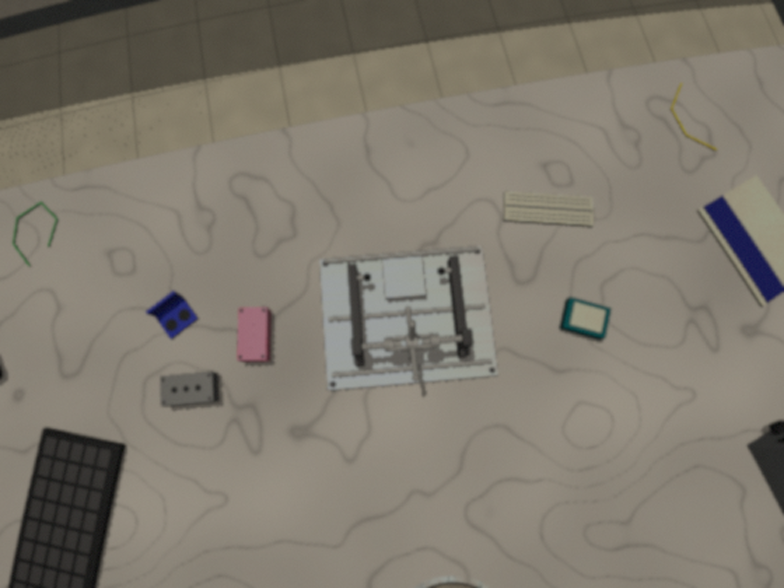

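View pics/scene1.png

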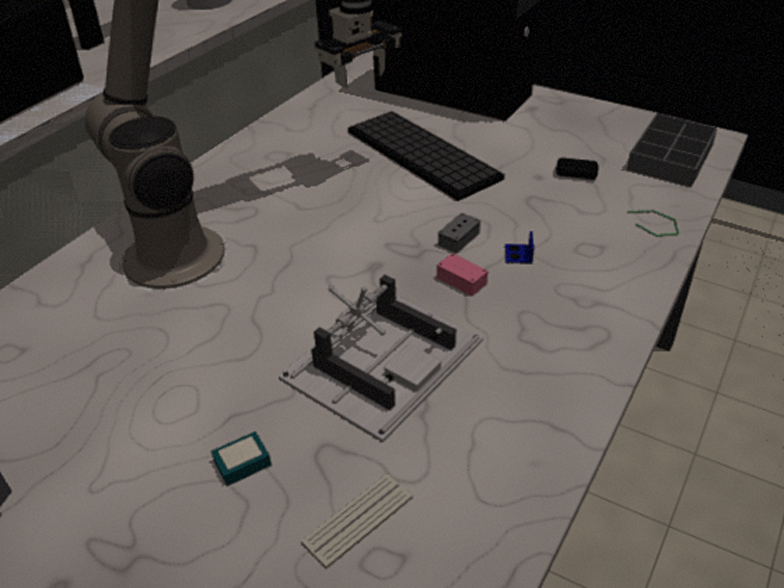

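Run:
```python
from h import *
p=vision.capture("top"); q=vision.capture("scene")
ms=vision.regions_of(p,"case_mid")
for d in ms[:2]:
    m=d["mask"].astype(np.uint8); c=max(cv2.findContours(m,0,1)[0],key=cv2.contourArea)
    b=cv2.boxPoints(cv2.minAreaRect(c)); P=ray(p,b,36)
    print(d["confidence"],b.round(1).tolist(),P.round(1).tolist(),P.mean(0).round(1))
def crop(p,b,s):
    im=cv2.cvtColor(p["img"],6 if 0 else cv2.COLOR_RGB2BGR)[b[1]:b[3],b[0]:b[2]]
    return cv2.resize(im,None,fx=s,fy=s,interpolation=cv2.INTER_CUBIC)
cv2.imwrite("pics/clamp_top.png",crop(p,(220,170,364,284),5.5))
a=crop(q,(195,190,355,320),5); cv2.imwrite("pics/clamp_sc.png",a)
cv2.imwrite("pics/case.png",np.hstack([crop(p,(100,190,200,300),4),crop(q,(300,140,400,250),4)]))
```

```text
0.87 [[169.0, 219.0], [194.0, 219.0], [194.0, 258.0], [169.0, 258.0]] [[617.6, 235.9, 36.0], [605.3, 177.4, 36.0], [514.7, 192.6, 36.0], [526.4, 250.0, 36.0]] [566. 214.  36.]
0.77 [[112.80000305175781, 267.70001220703125], [155.6999969482422, 264.6000061035156], [157.3000030517578, 287.5], [114.4000015258789, 290.6000061035156]] [[530.6, 384.5, 36.0], [517.6, 283.1, 36.0], [464.9, 287.3, 36.0], [477.5, 387.7, 36.0]] [497.7 335.6  36. ]
```

View pics/clamp_top.png

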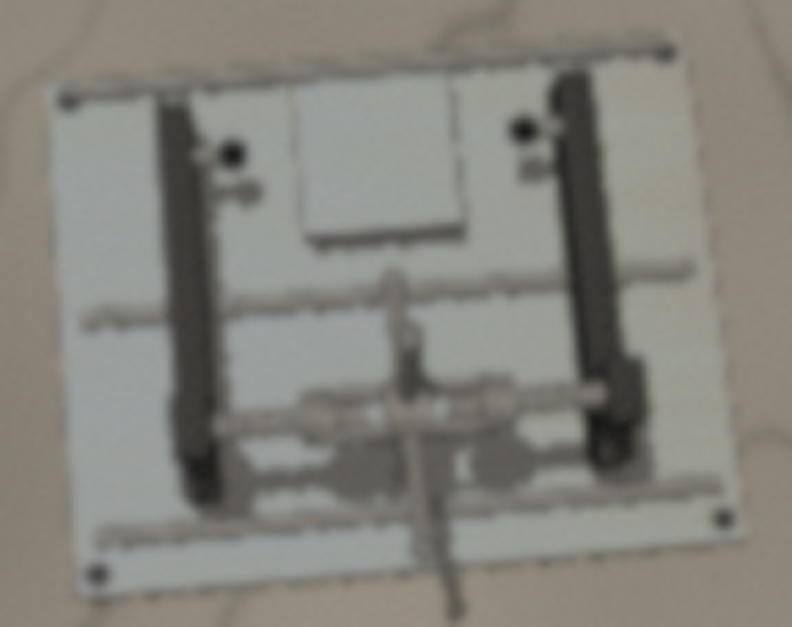

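View pics/case.png

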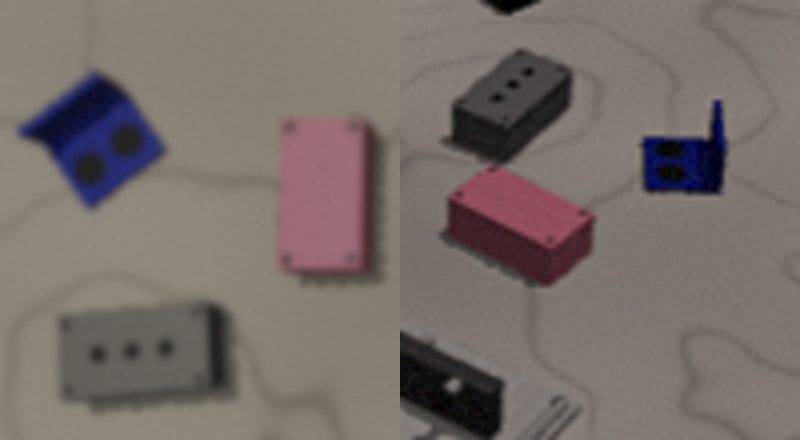

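The grey case with the dark seam and three holes (top px ~(133,277)) fits the description; the pink box at ~(180,240) is the look-alike, to be left alone. The clamp crop shows the rest at ~(289,198) px, the hub at ~(295,245), and the feet as dark balls at (262,198) and (315,194).

Run:
```python
from h import *
p=vision.capture("top")
C=lambda L:np.array(L)/5.5+[220,170]
bed=ray(p,C([(45,90),(688,38),(745,538),(82,600)]),10)
scr=ray(p,C([(68,100),(666,52),(724,518),(97,574)]),11)
rest=ray(p,C([(297,86),(450,76),(463,222),(305,234)]),30)
feet=ray(p,C([(232,154),(524,130)]),48)
case=ray(p,np.array([(60,318),(205,303),(210,390),(62,402)])/4+[100,190],36)
for n,P in(("bed",bed),("scr",scr),("rest",rest),("case",case)):
    d=(P[0]-P[1])+(P[3]-P[2]); e=(P[0]-P[3])+(P[1]-P[2])
    print(n,P.mean(0).round(1),"len y",np.linalg.norm(d)/2,"x",np.linalg.norm(e)/2,"yaw",np.arctan2(-d[0],d[1]).round(3),np.arctan2(e[1],e[0]).round(3))
print(feet.round(1))
jl=ray(p,C([(175,105),(195,400)]),53); print("jaws",jl.round(1).tolist())
yaw=np.arctan2(*( (bed[0]-bed[1])+(bed[3]-bed[2]))[[0,1]])*-1
R=np.array([[np.cos(yaw),-np.sin(yaw),0],[np.sin(yaw),np.cos(yaw),0],[0,0,1]])
r=rest.mean(0); hub=r+R@[-120,0,57]; print("hub",hub, proj(p,hub))
c=lambda P:((proj(p,P)-[220,170])*5.5).round().tolist()
print("hub crop",c(hub))
for q in np.arange(0,1.05,.15):
    print(q.round(2),[c(hub+R@[65*np.sin(a),0,65*np.cos(a)])[0] for a in q+np.arange(-1,3)*np.pi/2])
```

```text
bed [544.6 -44.7  10. ] len y 288.27908800185673 x 225.43083570373264 yaw -0.121 -0.123
scr [546.6 -44.5  11. ] len y 270.00808146053294 x 209.68769935058174 yaw -0.123 -0.124
rest [610.1 -53.   30. ] len y 67.9323307222809 x 65.94692837012842 yaw -0.136 -0.145
case [496.7 339.2  36. ] len y 86.8555109884778 x 49.199870200331006 yaw -0.106 -0.1
[[ 619.     9.7   48. ]
 [ 603.5 -114.7   48. ]]
jaws [[643.8, 29.3, 53.0], [518.2, 45.7, 53.0]]
hub [491.01125454 -38.54275026  87.        ] [[294.7632083  245.04202963]]
hub crop [[411.0, 413.0]]
0.0 [[427.0, 577.0], [419.0, 392.0], [396.0, 253.0], [404.0, 430.0]]
0.15 [[428.0, 574.0], [416.0, 367.0], [395.0, 259.0], [407.0, 453.0]]
0.3 [[429.0, 567.0], [414.0, 342.0], [395.0, 269.0], [409.0, 474.0]]
0.45 [[429.0, 557.0], [411.0, 320.0], [395.0, 281.0], [411.0, 495.0]]
0.6 [[429.0, 543.0], [408.0, 300.0], [395.0, 296.0], [414.0, 514.0]]
0.75 [[429.0, 525.0], [406.0, 283.0], [396.0, 313.0], [416.0, 532.0]]
0.9 [[428.0, 505.0], [403.0, 269.0], [397.0, 332.0], [419.0, 547.0]]
1.05 [[426.0, 482.0], [401.0, 259.0], [398.0, 353.0], [421.0, 559.0]]
```

View pics/clamp_sc.png

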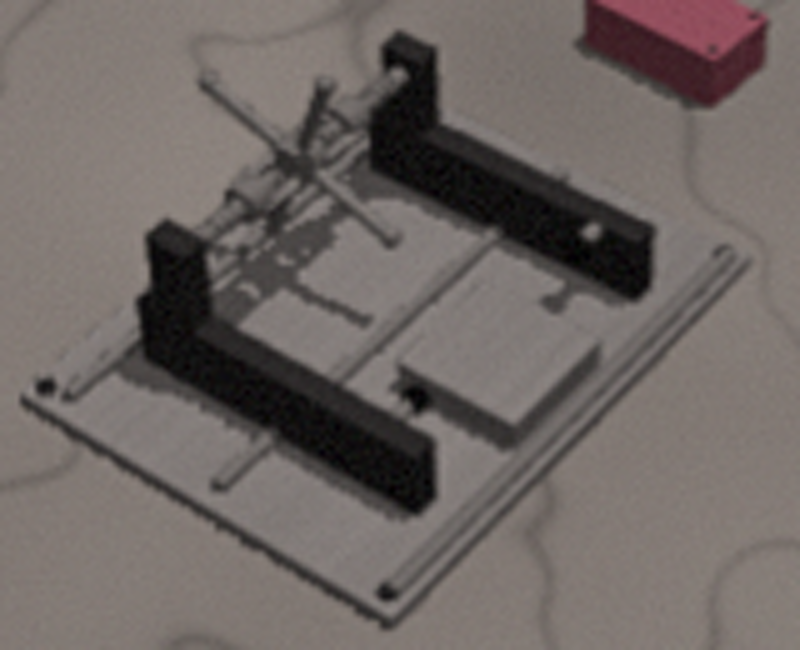

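arm_command(
  deltas=[
    [0,0,0,8.5],
    [0,0,0,8.5],
    [0,0,0,8.5],
    [0,0,0,8.5],
    [0,0,0,8.5],
  ],
  claw=255,
)

```text
time: 1.5
tool_pos: [159.5, 500.2, 234.7]
tcp_rot: [-1.571, 0.0, -1.057]
contact_force: [-0.2, 0.5, -0.1]
grip_width: 56.3
```

arm_command(
  deltas=[
    [0,0,0,8.5],
    [0,0,0,8.5],
    [0,0,0,8.5],
    [0,0,0,8.5],
    [0,0,0,2.9],
  ],
)

```text
time: 2.0
tool_pos: [159.5, 500.2, 234.7]
tcp_rot: [-1.571, 0.0, -1.699]
contact_force: [0.4, -0.3, -0.5]
grip_width: 17.0
```

arm_command(
  deltas=[
    [0.034,0,0.032,0],
    [0.034,0,0.032,0],
    [0.034,0,0.032,0],
    [0.034,0,0.032,0],
    [0.034,0,0.032,0],
  ],
)

```text
time: 2.5
tool_pos: [298.1, 310.2, 234.9]
tcp_rot: [-1.57, 0.0, -1.694]
contact_force: [1.1, -0.0, 0.4]
grip_width: 0.4
```

arm_command(
  deltas=[
    [0.034,0,0.032,0],
    [0.034,0,0.032,0],
    [0.034,0,0.032,0],
    [0.034,0,0.032,0],
    [0.034,0,0.032,0],
  ],
)

```text
time: 3.0
tool_pos: [436.0, 121.5, 235.0]
tcp_rot: [-1.57, 0.0, -1.695]
contact_force: [1.1, 0.6, 0.2]
grip_width: 0.6
```

arm_command(
  deltas=[
    [0.034,0,0.032,0],
    [0.034,0,0.032,0],
    [0.034,0,0.032,0],
    [0.034,0,0.032,0],
    [0.015,0,0.008,0],
  ],
)

```text
time: 3.5
tool_pos: [553.4, -46.9, 234.2]
tcp_rot: [-1.57, -0.001, -1.697]
contact_force: [0.1, 0.4, 0.3]
grip_width: -0.0
```

arm_command(
  deltas=[
    [0,0.04,0,0],
    [0,0.035,0,0],
    [0,0.02,0,0],
    [0,0,0,0],
  ],
)

```text
time: 3.9
tool_pos: [549.2, -42.5, 136.9]
tcp_rot: [-1.577, 0.001, -1.694]
contact_force: [0.0, -0.2, 0.4]
grip_width: 0.4
```

arm_command(
  deltas=[
    [0,0,-0.006,0],
    [0,0,-0.006,0],
    [0,0,-0.006,0],
  ],
)

```text
time: 4.2
tool_pos: [533.6, -41.0, 141.2]
tcp_rot: [-1.568, -0.0, -1.694]
contact_force: [-0.6, 0.2, 1.1]
grip_width: 0.3
```

arm_command(
  deltas=[
    [0,0,-0.006,0],
  ],
)

```text
time: 4.3
tool_pos: [528.8, -40.5, 141.4]
tcp_rot: [-1.565, -0.0, -1.695]
contact_force: [7.0, 0.1, 5.9]
grip_width: 0.4
```

arm_command(
  deltas=[
    [0,0,-0.004,0],
  ],
)

```text
time: 4.4
tool_pos: [526.1, -40.2, 142.2]
tcp_rot: [-1.562, -0.0, -1.695]
contact_force: [6.3, 0.9, 8.2]
grip_width: 0.1
```

Run:
```python
from h import *
q=vision.capture("scene"); save(q,"sp.png",(195,150,355,270),5)
print(bot.get_obs()["contact_force"])
p=vision.capture("top"); print(find(p,"spoke_end"),find(q,"spoke_end"))
```

```text
[5.01995991 0.70027892 6.65024337]
[] [(0.86, [497.7, -40.5, 88.9], [256.0, 223.0])]
```

View pics/sp.png

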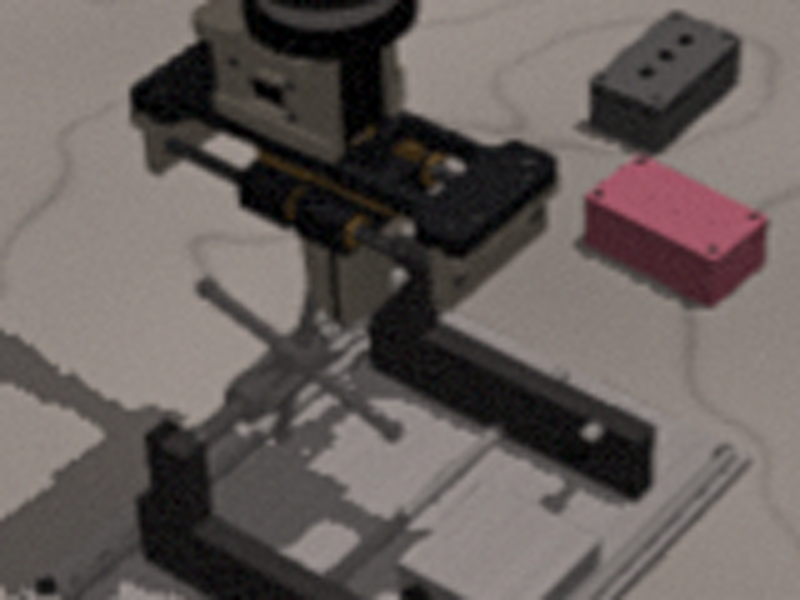

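Run:
```python
from h import *
q_=vision.capture("scene")
yaw=-.124;R=cv2.Rodrigues(np.array([0,0,yaw]))[0]
for hub in ([491.9,-38.1,87],):
  print(proj(q_,hub))
  for q in np.arange(0,1.05,.1): print(q.round(2),[proj(q_,hub+R@[60*np.sin(a),0,60*np.cos(a)])[0].round(1).tolist() for a in q+np.arange(-1,2)*np.pi/2])
p=vision.capture("top"); save(p,"t2.png",(240,180,344,284),5)
```

```text
[[254.76191955 222.65826513]]
0.0 [[236.2, 213.0], [253.2, 203.3], [274.3, 232.7]]
0.1 [[236.1, 211.2], [255.2, 204.4], [274.2, 234.5]]
0.2 [[236.1, 209.5], [257.2, 205.6], [274.0, 236.2]]
0.3 [[236.4, 207.9], [259.1, 207.1], [273.6, 237.8]]
0.4 [[236.8, 206.4], [261.1, 208.7], [273.0, 239.2]]
0.5 [[237.5, 205.1], [262.9, 210.4], [272.3, 240.4]]
0.6 [[238.3, 204.0], [264.7, 212.3], [271.3, 241.4]]
0.7 [[239.2, 203.0], [266.3, 214.3], [270.2, 242.2]]
0.8 [[240.4, 202.2], [267.9, 216.4], [269.0, 242.9]]
0.9 [[241.7, 201.6], [269.3, 218.5], [267.6, 243.3]]
1.0 [[243.1, 201.3], [270.6, 220.7], [266.1, 243.5]]
```

View pics/t2.png

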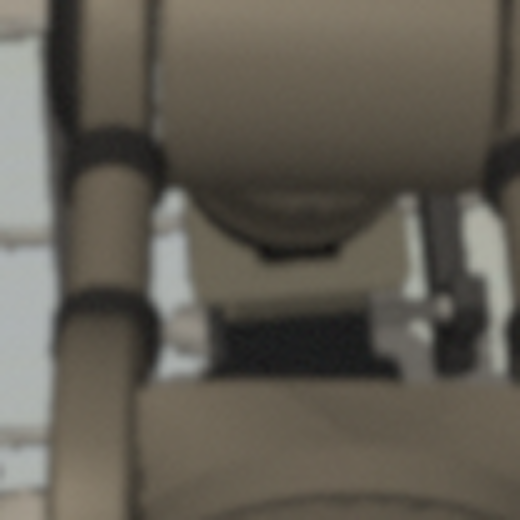

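arm_command(
  deltas=[
    [0,0,-0.004,0],
    [0,0,-0.004,0],
    [0,0,-0.003,0],
    [0,0,0,0],
  ],
)

```text
time: 5.1
tool_pos: [516.9, -39.1, 144.2]
tcp_rot: [-1.557, -0.0, -1.695]
contact_force: [6.7, 1.3, 17.0]
grip_width: 0.6
```

arm_command(
  deltas=[
    [0,-0.003,0.005,0],
    [0,-0.01,0.012,0],
    [0,-0.03,0.01,0],
    [0,-0.045,0,0],
    [0,-0.045,0,0],
  ],
)

```text
time: 5.6
tool_pos: [538.7, -41.7, 273.9]
tcp_rot: [-1.573, 0.0, -1.695]
contact_force: [0.3, 0.1, -0.1]
grip_width: 0.5
```

Run:
```python
from h import *
q=vision.capture("scene")
save(q,"sp2.png",(220,185,300,255),8); print(bot.get_obs()["tool_pos"],bot.get_obs()["contact_force"])
```

```text
[541.62778001 -42.29157573 282.42090627] [ 1.63008604 -0.8473201   5.70562072]
```

View pics/sp2.png

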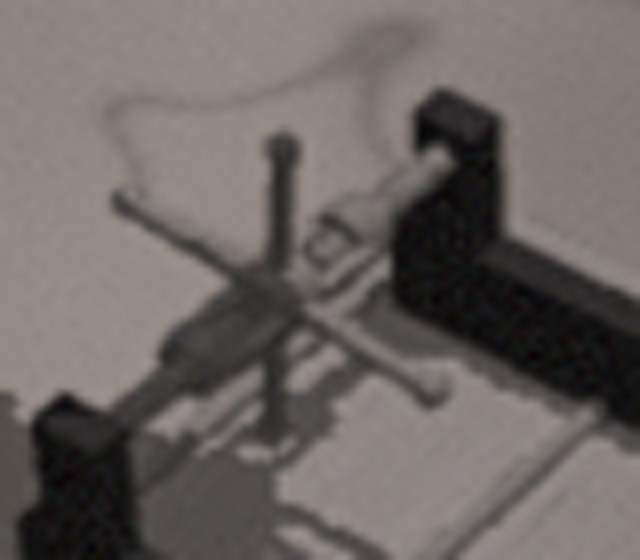

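arm_command(
  deltas=[
    [-0.046,0,-0.011,0],
    [-0.046,0,-0.011,0],
    [-0.046,0,-0.011,0],
    [-0.046,0,-0.011,0],
    [-0.046,0,-0.011,0],
  ],
  claw=0,
)

```text
time: 6.15
tool_pos: [512.4, 194.8, 272.9]
tcp_rot: [-1.571, 0.0, -1.695]
contact_force: [1.0, -0.1, 0.2]
grip_width: 35.7
```

arm_command(
  deltas=[
    [-0.046,0,-0.011,0],
    [-0.046,0,-0.011,0],
    [-0.046,0,-0.011,-1.4],
    [0,0.04,0,0],
    [0,0.04,0,0],
  ],
)

```text
time: 6.65
tool_pos: [497.1, 336.0, 192.6]
tcp_rot: [-1.568, 0.002, -1.667]
contact_force: [-0.3, 0.2, -1.2]
grip_width: 75.6
```

arm_command(
  deltas=[
    [0,0.04,0,0],
    [0,0.04,0,0],
    [0,0,0,0],
    [0,0,0,0],
  ],
)

```text
time: 7.05
tool_pos: [497.6, 334.1, 113.3]
tcp_rot: [-1.571, -0.0, -1.67]
contact_force: [0.3, 0.0, 0.6]
grip_width: 91.6
```

Run:
```python
from h import *
q=vision.capture("scene"); p=vision.capture("top")
save(q,"g1.png",(265,80,405,200),5.5); o=bot.get_obs(); print(o["tool_pos"],o["tcp_rot"],o["contact_force"],o["grip_width"])
print(find(p,"case_mid"),find(q,"case_mid"))
```

```text
[498.96573201 334.798993   115.36763295] [-1.56714376  0.00237976 -1.67027975] [-0.3171542   0.27288837  0.34256877] 91.77628718970067
[(0.86, [500.0, 330.4, 34.5], [137.0, 276.0]), (0.6, [565.0, 216.2, 39.5], [180.0, 239.0])] [(0.84, [569.9, 201.9, 36.0], [329.0, 195.0]), (0.59, [501.3, 326.3, 40.5], [327.0, 163.0])]
```

View pics/g1.png

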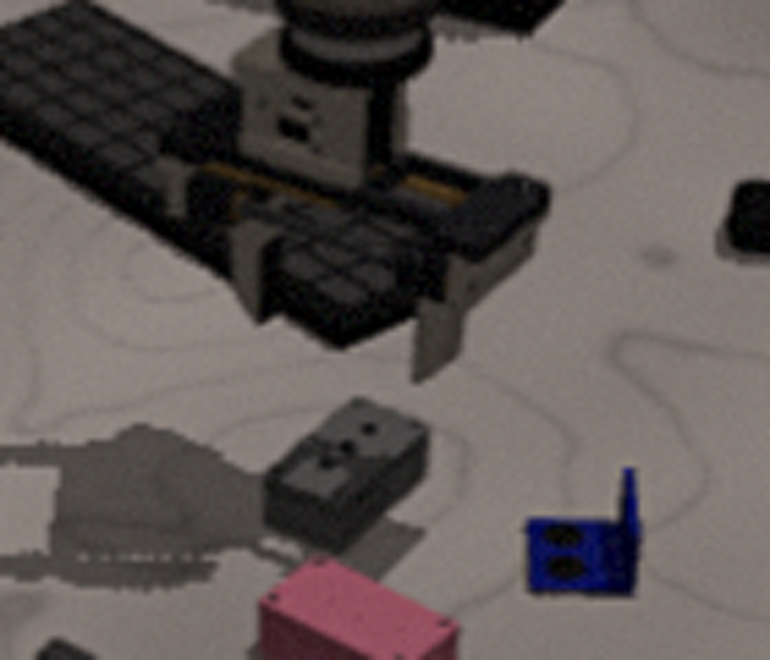

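arm_command(
  deltas=[
    [-0.003,0.035,0,0],
    [0,0.035,0,0],
    [0,0.02,0,0],
    [0,0,0,0],
  ],
)

```text
time: 7.65
tool_pos: [496.9, 336.6, 21.3]
tcp_rot: [-1.574, -0.002, -1.67]
contact_force: [-0.2, 0.7, -0.4]
grip_width: 91.8
```

arm_command(
  deltas=[
    [0,0.006,0,0],
    [0,0,0,0],
    [0,0,0,0],
    [0,0,0,0],
    [0,0,0,0],
  ],
  claw=255,
)

```text
time: 8.15
tool_pos: [498.3, 337.3, 17.5]
tcp_rot: [-1.57, 0.001, -1.67]
contact_force: [-0.5, 0.1, 0.5]
grip_width: 56.6
```

arm_command(
  deltas=[
    [0,0,0,0],
    [0,0,0,0],
    [0,0,0,0],
  ],
)

```text
time: 8.45
tool_pos: [497.9, 337.3, 17.2]
tcp_rot: [-1.571, 0.0, -1.67]
contact_force: [-3.4, 0.2, 5.7]
grip_width: 50.2
```

arm_command(
  deltas=[
    [0,-0.02,0,0],
    [0,-0.04,0,0],
    [0,-0.045,0,0],
    [0,-0.04,0,0],
    [0.02,0,0.008,0],
  ],
)

```text
time: 8.95
tool_pos: [506.2, 319.4, 167.8]
tcp_rot: [-1.561, 0.007, -1.668]
contact_force: [0.8, 0.0, -1.9]
grip_width: 49.5
```

arm_command(
  deltas=[
    [0.037,0,0.015,0],
    [0.037,0,0.015,0],
    [0.037,0,0.015,0],
    [0.037,0,0.015,0],
    [0.037,0,0.015,0],
  ],
)

```text
time: 9.45
tool_pos: [560.3, 123.3, 161.2]
tcp_rot: [-1.571, -0.0, -1.67]
contact_force: [0.7, -0.0, -2.6]
grip_width: 49.9
```

arm_command(
  deltas=[
    [0.037,0,0.015,0],
    [0.037,0,0.015,0],
    [0.037,0,0.015,0],
    [0.037,0,0.015,0],
    [0.024,0,0.01,1.4],
  ],
)

```text
time: 9.95
tool_pos: [613.1, -56.1, 161.0]
tcp_rot: [-1.571, -0.001, -1.697]
contact_force: [0.6, -0.8, -2.2]
grip_width: 49.8
```

arm_command(
  deltas=[
    [0,0,0,0],
    [0,0,0,0],
    [0,0,0,0],
  ],
)

```text
time: 10.25
tool_pos: [612.3, -52.1, 161.3]
tcp_rot: [-1.572, 0.0, -1.694]
contact_force: [-0.4, 0.8, -2.0]
grip_width: 49.9
```

arm_command(
  deltas=[
    [0,0.035,0,0],
    [0,0.03,0,0],
    [0,0.01,0,0],
    [0,0,0,0],
  ],
)

```text
time: 10.65
tool_pos: [611.8, -51.9, 85.4]
tcp_rot: [-1.574, 0.0, -1.693]
contact_force: [-0.3, 1.0, -2.1]
grip_width: 49.8
```

Run:
```python
from h import *
q=vision.capture("scene"); p=vision.capture("top")
def crop(p,b,s):
    return cv2.resize(cv2.cvtColor(p["img"],cv2.COLOR_RGB2BGR)[b[1]:b[3],b[0]:b[2]],None,fx=s,fy=s,interpolation=cv2.INTER_CUBIC)
cv2.imwrite("pics/pl.png",np.hstack([crop(q,(215,190,335,310),4),crop(p,(255,170,330,290),4)]))
o=bot.get_obs(); print(o["tool_pos"],o["contact_force"])
print(find(p,"case_mid"),find(q,"case_mid"))
```

```text
[613.58050072 -52.7323451   88.0120333 ] [ 0.0705567   0.11339209 -1.67645394]
[(0.7, [564.4, 218.3, 37.0], [180.0, 239.0])] [(0.86, [569.4, 203.9, 41.1], [329.0, 193.0]), (0.64, [608.9, -79.8, 107.3], [288.0, 244.0])]
```

View pics/pl.png

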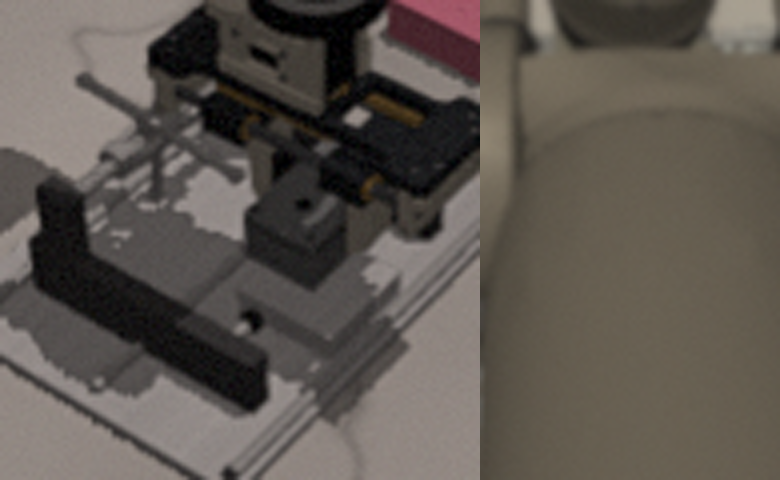

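arm_command(
  deltas=[
    [0,0.02,0,0],
    [0,0.014,0,0],
    [0,0,0,0],
    [0,0,0,0],
  ],
)

```text
time: 11.25
tool_pos: [612.9, -53.2, 53.0]
tcp_rot: [-1.571, 0.0, -1.695]
contact_force: [-0.0, -0.3, -1.4]
grip_width: 49.7
```

arm_command(
  deltas=[
    [0,0.003,0,0],
    [0,0,0,0],
  ],
)

```text
time: 11.45
tool_pos: [613.0, -53.2, 50.0]
tcp_rot: [-1.57, 0.0, -1.695]
contact_force: [0.1, -0.3, -2.5]
grip_width: 49.6
```

arm_command(
  deltas=[
    [0,0.0015,0,0],
    [0,0,0,0],
  ],
)

```text
time: 11.65
tool_pos: [612.8, -53.1, 48.3]
tcp_rot: [-1.571, 0.0, -1.695]
contact_force: [0.5, 0.1, -2.6]
grip_width: 49.8
```

arm_command(
  deltas=[
    [0,0.001,0,0],
    [0,0,0,0],
  ],
)

```text
time: 11.85
tool_pos: [612.8, -53.2, 47.2]
tcp_rot: [-1.571, 0.0, -1.695]
contact_force: [-0.4, -0.4, -2.6]
grip_width: 50.0
```

arm_command(
  deltas=[
    [0,0.001,0,0],
    [0,0,0,0],
  ],
)

```text
time: 12.05
tool_pos: [612.8, -53.2, 47.2]
tcp_rot: [-1.57, -0.0, -1.695]
contact_force: [-3.1, 0.4, 4.8]
grip_width: 49.9
```

arm_command(
  deltas=[
    [0,0.001,0,0],
    [0,0,0,0],
  ],
)

```text
time: 12.25
tool_pos: [612.8, -53.1, 47.2]
tcp_rot: [-1.57, -0.0, -1.694]
contact_force: [-4.5, 1.2, 11.8]
grip_width: 49.8
```

arm_command(
  deltas=[
    [0,-0.001,0,0],
    [0,0,0,0],
    [0,0,0,0],
    [0,0,0,0],
  ],
  claw=90,
)

```text
time: 12.65
tool_pos: [612.8, -53.1, 46.0]
tcp_rot: [-1.571, 0.0, -1.695]
contact_force: [-0.5, 0.7, -0.5]
grip_width: 58.9
```

arm_command(
  deltas=[
    [0,-0.01,0,0],
    [0,-0.03,0,0],
    [0,-0.04,0,0],
    [0,-0.05,0,0],
    [0,-0.04,0,0],
  ],
)

```text
time: 13.15
tool_pos: [613.0, -53.2, 219.8]
tcp_rot: [-1.568, -0.0, -1.695]
contact_force: [0.6, -0.5, -0.3]
grip_width: 59.5
```

arm_command(
  deltas=[
    [0,-0.01,-0.04,0],
    [0,0,-0.05,0],
    [0,0,-0.05,0],
    [0,0,-0.05,0],
    [0,0,-0.02,0],
  ],
  claw=255,
)

```text
time: 13.65
tool_pos: [400.3, -26.3, 226.6]
tcp_rot: [-1.572, 0.0, -1.694]
contact_force: [0.1, 0.5, 1.5]
grip_width: 24.1
```

Run:
```python
from h import *
q=vision.capture("scene"); p=vision.capture("top")
def crop(p,b,s):
    return cv2.resize(cv2.cvtColor(p["img"],cv2.COLOR_RGB2BGR)[b[1]:b[3],b[0]:b[2]],None,fx=s,fy=s,interpolation=cv2.INTER_CUBIC)
cv2.imwrite("pics/pl2.png",np.hstack([crop(q,(215,190,315,290),4),crop(p,(240,170,340,270),4)]))
o=bot.get_obs(); print(o["tool_pos"],o["contact_force"],o["time"])
print(find(p,"case_mid"),find(q,"case_mid"))
R=cv2.Rodrigues(np.array([0,0,-.124]))[0]
C=[np.array([612,-53,66])+R@[a,b,0] for a,b in((25,45),(25,-45),(-25,-45),(-25,45))]
print(((proj(q,C)-[215,190])*4).round().tolist(),((proj(p,C)-[240,170])*4+[400,0]).round().tolist())
```

```text
[402.16839945 -26.69140725 227.20287708] [ 0.11857597 -0.71254462  0.18042535] 13.75
[(0.86, [563.5, 213.3, 37.5], [182.0, 239.0]), (0.85, [612.9, -46.4, 68.0], [286.0, 194.0]), (0.42, [572.5, -0.3, 9.8], [271.0, 219.0])] [(0.98, [566.5, 201.5, 36.8], [328.0, 194.0]), (0.94, [616.4, -58.4, 71.0], [296.0, 251.0])]
[[401.0, 215.0], [308.0, 304.0], [238.0, 266.0], [333.0, 180.0]] [[515.0, 59.0], [670.0, 46.0], [679.0, 130.0], [522.0, 143.0]]
```

View pics/pl2.png

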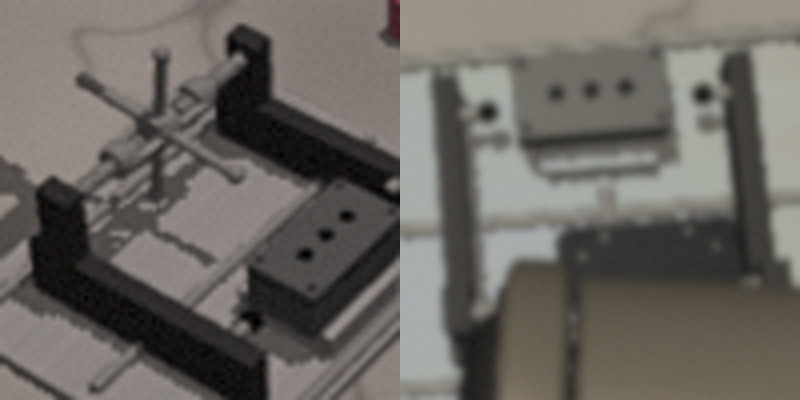

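arm_command(
  deltas=[
    [0,0.035,0,0],
    [0,0.035,0,0],
    [0,0.015,0,0],
    [0,0,0.025,0],
    [0,0,0.02,0],
  ],
)

```text
time: 14.35
tool_pos: [451.2, -33.2, 140.4]
tcp_rot: [-1.571, 0.0, -1.695]
contact_force: [1.1, -0.4, 0.3]
grip_width: 0.3
```

arm_command(
  deltas=[
    [0,0,0.01,0],
    [0,0,0.005,0],
    [0,0,0.005,0],
    [0,0,0,0],
  ],
)

```text
time: 14.75
tool_pos: [469.1, -35.3, 141.2]
tcp_rot: [-1.571, 0.0, -1.695]
contact_force: [-0.3, -0.2, -0.2]
grip_width: 0.2
```

arm_command(
  deltas=[
    [0,0,0.004,0],
    [0,0,0.004,0],
    [0,0,0.004,0],
  ],
)

```text
time: 15.05
tool_pos: [479.8, -36.5, 141.1]
tcp_rot: [-1.573, 0.0, -1.695]
contact_force: [-4.0, -0.1, -0.5]
grip_width: 0.4
```

arm_command(
  deltas=[
    [0,0.001,0.004,0],
    [0,0.001,0.004,0],
  ],
)

```text
time: 15.25
tool_pos: [488.7, -37.7, 139.2]
tcp_rot: [-1.571, 0.0, -1.695]
contact_force: [-3.1, 0.9, 2.1]
grip_width: 0.1
```

arm_command(
  deltas=[
    [0,0.0016,0.0043,0],
    [0,0.002,0.0041,0],
    [0,0.0023,0.0039,0],
    [0,0.0027,0.0036,0],
    [0,0.003,0.0033,0],
  ],
)

```text
time: 15.75
tool_pos: [508.5, -40.2, 127.6]
tcp_rot: [-1.57, -0.0, -1.695]
contact_force: [-2.6, 0.6, 2.9]
grip_width: 0.5
```

arm_command(
  deltas=[
    [0,0.0033,0.003,0],
    [0,0,0,0],
  ],
)

```text
time: 15.95
tool_pos: [511.4, -40.6, 123.9]
tcp_rot: [-1.57, 0.0, -1.695]
contact_force: [-1.0, -0.7, 0.8]
grip_width: 0.3
```

```bash
cat > q.py <<'E'
from h import *
# turn estimate (mod 90 deg) by matching spoke directions: darker ball ends in scene picture via network + tool kinematics
o=bot.get_obs(); t=np.array(o["tool_pos"])-[491.9,-38.1,87]; u=np.array([.992,-.124])
x=t[:2]@u; f=np.array(o["contact_force"]); fx=-(f[:2]@u); fz=-f[2]
h=t[2]-8; cx=x+13
print("tcp x %.1f tip h %.1f  F on spoke x %.1f z %.1f  T~%.0f Nmm"%(x,h,fx,fz,fx*h-fz*cx), "t",o["time"])
E
python3 q.py
```

```text
tcp x 19.6 tip h 28.9  F on spoke x 0.9 z -0.8  T~53 Nmm t 15.95
```

arm_command(
  deltas=[
    [0,-0.02,-0.003,0],
    [0,-0.027,-0.01,0],
    [0,0,-0.045,0],
    [0,0,-0.04,0],
    [0,0.02,0,0],
  ],
)

```text
time: 16.45
tool_pos: [410.8, -27.7, 152.5]
tcp_rot: [-1.569, -0.0, -1.694]
contact_force: [1.1, -0.7, 0.0]
grip_width: 0.6
```

arm_command(
  deltas=[
    [0,0.021,0,0],
    [0,0,0.01,0],
    [0,0,0.008,0],
    [0,-0.003,0.005,0],
    [0,-0.003,0.005,0],
  ],
)

```text
time: 16.95
tool_pos: [439.5, -31.6, 136.7]
tcp_rot: [-1.578, -0.0, -1.694]
contact_force: [-13.4, 0.4, 11.6]
grip_width: 0.4
```

```bash
python3 q.py
```

```text
tcp x -52.8 tip h 41.7  F on spoke x 13.3 z -11.6  T~92 Nmm t 16.95
```

arm_command(
  deltas=[
    [0,-0.004,0.004,0],
    [0,-0.004,0.004,0],
  ],
)

```text
time: 17.15
tool_pos: [449.2, -32.7, 144.9]
tcp_rot: [-1.573, 0.0, -1.694]
contact_force: [-4.3, 0.3, 0.6]
grip_width: 0.3
```

arm_command(
  deltas=[
    [0,-0.003,0.005,0],
    [0,-0.002,0.005,0],
  ],
)

```text
time: 17.35
tool_pos: [459.4, -34.0, 149.9]
tcp_rot: [-1.572, 0.0, -1.694]
contact_force: [-5.0, 1.0, 2.9]
grip_width: 0.5
```

```bash
python3 q.py
```

```text
tcp x -32.7 tip h 54.9  F on spoke x 5.1 z -2.9  T~223 Nmm t 17.35
```

arm_command(
  deltas=[
    [0,-0.001,0.005,0],
    [0,0,0.005,0],
    [0,0.001,0.005,0],
    [0,0.001,0.005,0],
    [0,0.002,0.005,0],
  ],
)

```text
time: 17.85
tool_pos: [488.9, -37.9, 151.2]
tcp_rot: [-1.559, -0.001, -1.694]
contact_force: [-1.3, 0.2, 18.2]
grip_width: 0.0
```

arm_command(
  deltas=[
    [0,0.002,0.005,0],
    [0,0.002,0.005,0],
    [0,0.002,0.005,0],
    [0,0.003,0.004,0],
  ],
)

```text
time: 18.25
tool_pos: [505.8, -40.1, 139.5]
tcp_rot: [-1.565, -0.001, -1.695]
contact_force: [-1.0, 0.6, 7.8]
grip_width: 0.1
```

```bash
python3 q.py
```

```text
tcp x 14.0 tip h 44.5  F on spoke x 1.0 z -7.8  T~256 Nmm t 18.25
```

arm_command(
  deltas=[
    [0,0.003,0.004,0],
    [0,0.003,0.004,0],
    [0,0.003,0.004,0],
  ],
)

```text
time: 18.55
tool_pos: [517.3, -41.5, 130.0]
tcp_rot: [-1.566, -0.0, -1.695]
contact_force: [-1.7, 0.5, 6.1]
grip_width: 0.5
```

```bash
python3 q.py
python3 - <<'E'
from h import *
q=vision.capture("scene")
R=cv2.Rodrigues(np.array([0,0,-.124]))[0]; hub=np.array([491.9,-38.1,87])
g=cv2.cvtColor(q["img"],cv2.COLOR_RGB2GRAY)
print(find(q,"spoke_end",4),find(q,"jaw_l"),find(q,"case_mid"))
save(q,"p2.png",(200,150,330,300),4)
E
```

```text
tcp x 25.6 tip h 35.0  F on spoke x 1.7 z -6.1  T~294 Nmm t 18.55
[(0.53, [493.8, -45.0, 95.5], [254.0, 222.0])] [(0.95, [532.1, -126.5, 56.0], [249.0, 261.0]), (0.71, [553.4, 28.9, 47.9], [291.0, 227.0]), (0.37, [628.9, 349.6, 10.2], [370.0, 180.0])] [(0.75, [616.5, -56.8, 71.6], [296.0, 250.0]), (0.44, [544.2, -85.0, 7.5], [264.0, 266.0])]
```

arm_command(
  deltas=[
    [0,-0.018,-0.003,0],
    [0,-0.025,-0.011,0],
    [0,0,-0.045,0],
    [0,0,-0.045,0],
    [0,0.02,0,0],
  ],
)

```text
time: 19.25
tool_pos: [408.2, -27.3, 153.0]
tcp_rot: [-1.569, -0.0, -1.694]
contact_force: [0.1, -0.3, 0.1]
grip_width: 0.4
```

arm_command(
  deltas=[
    [0,0.023,0,0],
    [0,0,0,0],
    [0,0,0.01,0],
    [0,0,0.007,0],
    [0,0,0,0],
  ],
)

```text
time: 19.75
tool_pos: [430.0, -30.5, 129.1]
tcp_rot: [-1.569, -0.0, -1.694]
contact_force: [-1.2, -0.5, 2.1]
grip_width: 0.6
```

```bash
python3 q.py
```

```text
tcp x -62.4 tip h 34.1  F on spoke x 1.1 z -2.1  T~-65 Nmm t 19.75
```

arm_command(
  deltas=[
    [0,-0.004,0.004,0],
    [0,-0.004,0.004,0],
    [0,-0.003,0.004,0],
  ],
)

```text
time: 20.05
tool_pos: [440.2, -31.6, 139.8]
tcp_rot: [-1.572, 0.0, -1.694]
contact_force: [-4.9, 0.2, 1.3]
grip_width: 0.2
```

```bash
python3 q.py
```

```text
tcp x -52.1 tip h 44.8  F on spoke x 4.9 z -1.3  T~166 Nmm t 20.05
```

arm_command(
  deltas=[
    [0,-0.003,0.004,0],
    [0,-0.002,0.004,0],
    [0,-0.002,0.004,0],
  ],
)

```text
time: 20.35
tool_pos: [449.4, -32.7, 146.4]
tcp_rot: [-1.578, 0.0, -1.694]
contact_force: [-13.4, 1.1, 13.5]
grip_width: 0.5
```

```bash
python3 q.py
```

```text
tcp x -42.8 tip h 51.4  F on spoke x 13.4 z -13.5  T~287 Nmm t 20.35
```

arm_command(
  deltas=[
    [0,0,-0.006,0],
    [0,0.004,0,0],
    [0,0,0.003,0],
    [0,0,0.004,0],
  ],
)

```text
time: 20.75
tool_pos: [447.3, -32.5, 143.1]
tcp_rot: [-1.584, -0.0, -1.693]
contact_force: [-35.0, 1.8, 46.9]
grip_width: 0.1
```

```bash
python3 q.py
```

```text
tcp x -44.9 tip h 48.1  F on spoke x 34.9 z -46.9  T~187 Nmm t 20.75
```

arm_command(
  deltas=[
    [0,-0.002,0.004,0],
    [0,-0.001,0.004,0],
    [0,-0.001,0.004,0],
  ],
)

```text
time: 21.05
tool_pos: [462.3, -34.4, 150.4]
tcp_rot: [-1.575, -0.001, -1.694]
contact_force: [-24.0, 2.9, 56.6]
grip_width: 0.2
```

```bash
python3 q.py
```

```text
tcp x -29.8 tip h 55.4  F on spoke x 24.1 z -56.6  T~382 Nmm t 21.05
```

arm_command(
  deltas=[
    [0,-0.01,-0.005,0],
    [0,-0.02,-0.01,0],
    [0,0,-0.03,0],
    [0,0,-0.03,0],
    [0,0,0,0],
  ],
)

```text
time: 21.55
tool_pos: [387.9, -24.9, 176.1]
tcp_rot: [-1.573, 0.0, -1.695]
contact_force: [0.0, -0.0, 0.3]
grip_width: 0.4
```

```bash
cat > est.py <<'E'
from h import *
q_=vision.capture("scene"); R=cv2.Rodrigues(np.array([0,0,-.124]))[0]
ms=vision.regions_of(q_,"spoke_end")
if ms:
    m=ms[0]["mask"]; print("conf",ms[0]["confidence"],m.sum())
    dt=cv2.distanceTransform((~m).astype(np.uint8),cv2.DIST_L2,5)
    P=lambda X:np.clip(proj(q_,X).round().astype(int),0,[559,419])
    res=[]
    for dx in(-2,0,2):
     for dz in(-2,0,2):
      hub=np.array([491.9,-38.1,87])+R@[dx,0,dz]
      for q in np.arange(0,np.pi/2,.03):
        im=np.zeros(m.shape,np.uint8)
        for a in q+np.arange(4)*np.pi/2:
            if np.cos(a)<-.75: continue
            s=P([hub+R@[r*np.sin(a),0,r*np.cos(a)] for r in(18,64)])
            cv2.line(im,s[0].tolist(),s[1].tolist(),1,3)
        v=dt[im>0].mean(); 
        # mask pixels away from the axis must be explained
        ax=np.zeros(m.shape,np.uint8); e=P([hub+R@[0,y,0] for y in(-60,60)]); cv2.line(ax,e[0].tolist(),e[1].tolist(),1,13)
        d2=cv2.distanceTransform(1-(im|ax),cv2.DIST_L2,5)
        res.append((v+2*d2[m].mean(),q,dx,dz))
    res.sort(); print([np.round(r,2).tolist() for r in res[:5]])
save(q_,"e.png",(215,185,335,295),6)
E
python3 q.py; python3 est.py
```

```text
tcp x -104.8 tip h 81.1  F on spoke x -0.0 z -0.3  T~-31 Nmm t 21.55
conf 0.85 374
[[1.47, 1.26, 2.0, 2.0], [1.49, 1.29, 2.0, 2.0], [1.51, 1.23, 2.0, 2.0], [1.53, 1.26, 0.0, 2.0], [1.53, 1.26, 2.0, 0.0]]
```

arm_command(
  deltas=[
    [0,0.015,0.025,0],
    [0,0.02,0.025,0],
    [0,0,0.006,0],
    [0,0,0.005,0],
    [0,0,0,0],
  ],
)

```text
time: 22.15
tool_pos: [451.6, -33.1, 141.6]
tcp_rot: [-1.571, 0.0, -1.694]
contact_force: [-0.1, -1.1, -0.4]
grip_width: 0.5
```

```bash
python3 q.py
```

```text
tcp x -40.6 tip h 46.6  F on spoke x -0.1 z 0.4  T~7 Nmm t 22.15
```

arm_command(
  deltas=[
    [0,-0.001,0.004,0],
    [0,-0.001,0.004,0],
    [0,-0.001,0.004,0],
  ],
)

```text
time: 22.45
tool_pos: [462.6, -34.4, 144.7]
tcp_rot: [-1.572, 0.0, -1.695]
contact_force: [-3.7, 0.9, 1.7]
grip_width: 0.4
```

```bash
python3 q.py
```

```text
tcp x -29.5 tip h 49.7  F on spoke x 3.8 z -1.7  T~161 Nmm t 22.45
```

arm_command(
  deltas=[
    [0,-0.0005,0.004,0],
    [0,0,0.004,0],
    [0,0,0.004,0],
  ],
)

```text
time: 22.75
tool_pos: [476.0, -36.1, 145.6]
tcp_rot: [-1.569, 0.0, -1.695]
contact_force: [-4.2, 0.7, 5.4]
grip_width: 0.5
```

```bash
python3 q.py
```

```text
tcp x -16.1 tip h 50.6  F on spoke x 4.2 z -5.4  T~198 Nmm t 22.75
```

arm_command(
  deltas=[
    [0,0.0005,0.004,0],
    [0,0.0005,0.004,0],
    [0,0.001,0.004,0],
  ],
)

```text
time: 23.05
tool_pos: [488.6, -37.6, 143.9]
tcp_rot: [-1.567, 0.0, -1.695]
contact_force: [-2.6, 1.8, 6.1]
grip_width: 0.3
```

```bash
python3 q.py
```

```text
tcp x -3.3 tip h 48.9  F on spoke x 2.8 z -6.1  T~196 Nmm t 23.05
```

arm_command(
  deltas=[
    [0,0.0012,0.0038,0],
    [0,0.0015,0.0037,0],
  ],
)

```text
time: 23.25
tool_pos: [496.6, -38.6, 141.5]
tcp_rot: [-1.566, 0.0, -1.695]
contact_force: [-1.9, 1.9, 8.3]
grip_width: 0.2
```

```bash
python3 q.py
```

```text
tcp x 4.7 tip h 46.5  F on spoke x 2.1 z -8.3  T~245 Nmm t 23.25
```

arm_command(
  deltas=[
    [0,0.0018,0.0035,0],
    [0,0.002,0.0034,0],
  ],
)

```text
time: 23.45
tool_pos: [503.8, -39.6, 137.8]
tcp_rot: [-1.565, -0.0, -1.695]
contact_force: [-1.5, 0.8, 8.0]
grip_width: 0.4
```

```bash
python3 q.py
```

```text
tcp x 11.9 tip h 42.8  F on spoke x 1.6 z -8.0  T~269 Nmm t 23.45
```

arm_command(
  deltas=[
    [0,0.0023,0.0032,0],
  ],
)

```text
time: 23.55
tool_pos: [506.9, -40.1, 135.4]
tcp_rot: [-1.565, -0.0, -1.695]
contact_force: [-0.3, -0.0, 6.9]
grip_width: 0.6
```

```bash
python3 q.py
```

```text
tcp x 15.1 tip h 40.4  F on spoke x 0.3 z -6.9  T~206 Nmm t 23.55
```

arm_command(
  deltas=[
    [0,0.0025,0.0031,0],
    [0,0.0027,0.003,0],
  ],
)

```text
time: 23.75
tool_pos: [512.9, -40.9, 130.1]
tcp_rot: [-1.565, -0.0, -1.695]
contact_force: [-1.0, -0.2, 6.9]
grip_width: 0.8
```

```bash
python3 q.py; python3 est.py
python3 - <<'E'
from h import *
p=vision.capture("top"); q=vision.capture("scene"); print(find(p,"jaw_l",2),find(q,"jaw_l",2),find(q,"case_mid",2))
E
```

```text
tcp x 21.1 tip h 35.1  F on spoke x 1.0 z -6.9  T~271 Nmm t 23.75
conf 0.65 362
[[0.44, 0.75, 0.0, 2.0], [0.44, 0.78, 0.0, 2.0], [0.45, 0.72, -2.0, 0.0], [0.47, 0.75, -2.0, 2.0], [0.49, 0.72, 0.0, 2.0]]
[(0.47, [481.5, -111.9, 71.5], [327.0, 243.0]), (0.19, [523.3, 59.0, 7.3], [251.0, 244.0])] [(0.88, [532.7, -116.6, 55.1], [252.0, 258.0]), (0.84, [548.7, 27.9, 48.5], [289.0, 226.0])] [(0.59, [570.7, 201.4, 36.6], [329.0, 195.0])]
```

arm_command(
  deltas=[
    [0,-0.02,-0.005,0],
    [0,-0.03,-0.015,0],
    [0,-0.01,-0.045,0],
    [0,0,-0.045,0],
    [0,0,0,0],
  ],
)

```text
time: 24.6
tool_pos: [395.6, -25.4, 188.2]
tcp_rot: [-1.576, 0.001, -1.694]
contact_force: [0.9, -0.8, -0.9]
grip_width: 0.5
```

```bash
python3 q.py; python3 est.py
python3 - <<'E'
from h import *
p=vision.capture("top");q=vision.capture("scene")
def crop(p,b,s): return cv2.resize(cv2.cvtColor(p["img"],cv2.COLOR_RGB2BGR)[b[1]:b[3],b[0]:b[2]],None,fx=s,fy=s,interpolation=cv2.INTER_CUBIC)
a=crop(p,(250,175,330,225),10); b=crop(q,(260,225,330,285),4)
b2=crop(q,(215,190,275,240),4); im=np.zeros((580,800,3),np.uint8); im[:330]=a[:330]; im[335:575,:280]=b; im[335:535,290:530]=b2
cv2.imwrite("pics/feet.png",im); print(find(p,"case_mid"),find(q,"case_mid"))
E
```

```text
tcp x -97.1 tip h 93.2  F on spoke x -0.9 z 0.9  T~-11 Nmm t 24.6
conf 0.97 412
[[0.45, 0.75, 0.0, 2.0], [0.46, 0.72, -2.0, 0.0], [0.47, 0.78, 0.0, 2.0], [0.48, 0.75, -2.0, 2.0], [0.49, 0.69, 0.0, 2.0]]
[(0.94, [614.4, -51.7, 65.6], [288.0, 193.0]), (0.6, [560.6, 215.2, 38.2], [181.0, 241.0])] [(0.76, [616.8, -58.8, 71.3], [296.0, 251.0]), (0.68, [569.3, 200.8, 37.7], [329.0, 195.0])]
```

View pics/feet.png

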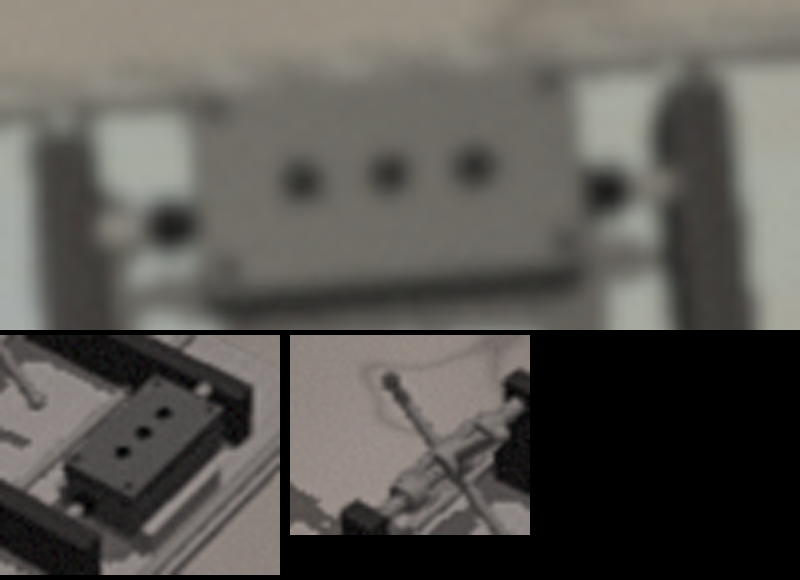

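arm_command(
  deltas=[
    [0,0.03,0,0],
    [0,0.033,0.012,0],
    [0,0,0.014,0],
    [0,0,0.005,0],
    [0,0,0,0],
  ],
)

```text
time: 25.4
tool_pos: [428.7, -30.0, 124.3]
tcp_rot: [-1.582, 0.001, -1.694]
contact_force: [-11.6, 1.2, 5.6]
grip_width: 0.2
```

```bash
sed -i 's/^print/c=x+13; b=c+5.5; hb=np.sqrt(max(3600-b*b,0)); print("ball theta %.2f T %.0f | "%(np.arcsin(np.clip(b\/60,-1,1)),fx*hb-fz*c),end="")\nprint/' q.py; python3 q.py
```

```text
ball theta -0.85 T 176 | tcp x -63.7 tip h 29.3  F on spoke x 11.7 z -5.6  T~57 Nmm t 25.4
```

arm_command(
  deltas=[
    [0,-0.0035,0.0025,0],
    [0,-0.0033,0.0028,0],
    [0,-0.0031,0.003,0],
  ],
)

```text
time: 25.7
tool_pos: [438.8, -31.3, 134.7]
tcp_rot: [-1.577, 0.001, -1.694]
contact_force: [-5.9, 0.2, -1.4]
grip_width: 0.5
```

```bash
python3 q.py
```

```text
ball theta -0.62 T 345 | tcp x -53.5 tip h 39.7  F on spoke x 5.9 z 1.4  T~291 Nmm t 25.7
```

arm_command(
  deltas=[
    [0,-0.0026,0.0028,0],
    [0,-0.0025,0.003,0],
  ],
)

```text
time: 25.9
tool_pos: [444.4, -32.0, 139.8]
tcp_rot: [-1.577, 0.001, -1.694]
contact_force: [-7.0, 1.4, 0.9]
grip_width: 0.3
```

```bash
python3 q.py
```

```text
ball theta -0.51 T 337 | tcp x -47.9 tip h 44.8  F on spoke x 7.1 z -0.9  T~285 Nmm t 25.9
```

```bash
python3 est.py; python3 q.py
```

```text
conf 0.76 551
[[1.46, 0.84, 2.0, 2.0], [1.51, 0.84, 0.0, 2.0], [1.53, 0.84, 0.0, 0.0], [1.6, 0.84, 0.0, -2.0], [1.65, 0.84, 2.0, 0.0]]
ball theta -0.50 T 165 | tcp x -47.3 tip h 45.2  F on spoke x 4.9 z -2.8  T~128 Nmm t 26.0
```

arm_command(
  deltas=[
    [0,-0.0015,0.002,0],
  ],
)

```text
time: 26.1
tool_pos: [446.3, -32.2, 141.3]
tcp_rot: [-1.577, 0.001, -1.694]
contact_force: [-7.7, 1.9, 0.8]
grip_width: 0.5
```

```bash
python3 q.py
```

```text
ball theta -0.48 T 392 | tcp x -46.0 tip h 46.3  F on spoke x 7.9 z -0.8  T~337 Nmm t 26.1
```

arm_command(
  deltas=[
    [0,-0.0012,0.002,0],
  ],
)

```text
time: 26.2
tool_pos: [448.2, -32.4, 142.6]
tcp_rot: [-1.577, 0.001, -1.694]
contact_force: [-6.5, 1.1, 0.1]
grip_width: 0.8
```

```bash
python3 q.py
```

```text
ball theta -0.44 T 351 | tcp x -44.0 tip h 47.6  F on spoke x 6.5 z -0.1  T~307 Nmm t 26.2
```

arm_command(
  deltas=[
    [0,-0.0011,0.002,0],
  ],
)

```text
time: 26.3
tool_pos: [450.2, -32.7, 143.7]
tcp_rot: [-1.577, 0.001, -1.694]
contact_force: [-7.2, 1.3, 2.2]
grip_width: 0.4
```

```bash
python3 q.py
```

```text
ball theta -0.40 T 337 | tcp x -42.0 tip h 48.7  F on spoke x 7.3 z -2.2  T~289 Nmm t 26.3
```

arm_command(
  deltas=[
    [0,-0.001,0.002,0],
  ],
)

```text
time: 26.4
tool_pos: [452.2, -32.9, 144.6]
tcp_rot: [-1.577, 0.001, -1.694]
contact_force: [-7.4, 0.6, 0.7]
grip_width: 0.2
```

```bash
python3 q.py
```

```text
ball theta -0.37 T 397 | tcp x -40.0 tip h 49.6  F on spoke x 7.4 z -0.7  T~350 Nmm t 26.4
```

arm_command(
  deltas=[
    [0,-0.001,0.002,0],
  ],
)

```text
time: 26.5
tool_pos: [454.2, -33.2, 145.6]
tcp_rot: [-1.577, 0.001, -1.694]
contact_force: [-7.1, 0.3, 1.0]
grip_width: 0.4
```

```bash
python3 q.py
```

```text
ball theta -0.33 T 376 | tcp x -38.0 tip h 50.6  F on spoke x 7.1 z -1.0  T~332 Nmm t 26.5
```

arm_command(
  deltas=[
    [0,0,-0.01,0],
    [0,0,-0.03,0],
    [0,0,-0.02,0],
    [0,0,0,0],
  ],
)

```text
time: 26.9
tool_pos: [394.5, -25.8, 146.5]
tcp_rot: [-1.572, 0.0, -1.695]
contact_force: [0.1, 0.3, 1.0]
grip_width: 0.2
```

```bash
python3 est.py; python3 q.py
python3 - <<'E'
from h import *
p=vision.capture("top"); R=cv2.Rodrigues(np.array([0,0,-.124]))[0]
g=cv2.cvtColor(p["img"],cv2.COLOR_RGB2GRAY).astype(np.float32)
for x in(6,8,10):
  Y=np.arange(-80,81,2.)
  uv=proj(p,[np.array([611,-53,48])+R@[x,y,0] for y in Y]).astype(np.float32)
  v=cv2.remap(g,uv[:,0].copy().reshape(1,-1),uv[:,1].copy().reshape(1,-1),1).ravel()
  print(x,"L",[(int(y),int(a)) for y,a in zip(Y,v) if 38<=y<=78]); print("  R",[(int(y),int(a)) for y,a in zip(Y,v) if -78<=y<=-38])
E
```

```text
conf 0.65 357
[[2.27, 1.17, 2.0, 0.0], [2.29, 1.23, 2.0, 0.0], [2.3, 1.2, 2.0, 2.0], [2.33, 1.2, 2.0, 0.0], [2.33, 1.26, 2.0, 2.0]]
ball theta -1.57 T 17 | tcp x -95.2 tip h 52.0  F on spoke x 0.1 z 0.2  T~22 Nmm t 27.0
6 L [(38, 109), (40, 109), (42, 108), (44, 105), (46, 99), (48, 94), (50, 88), (52, 84), (54, 86), (56, 97), (58, 113), (60, 121), (62, 120), (64, 111), (66, 96), (68, 77), (70, 66), (72, 64), (74, 63), (76, 64), (78, 66)]
  R [(-78, 87), (-76, 65), (-74, 60), (-72, 60), (-70, 60), (-68, 62), (-66, 67), (-64, 74), (-62, 90), (-60, 111), (-58, 124), (-56, 120), (-54, 105), (-52, 89), (-50, 77), (-48, 75), (-46, 79), (-44, 90), (-42, 99), (-40, 104), (-38, 105)]
8 L [(38, 109), (40, 109), (42, 109), (44, 108), (46, 111), (48, 117), (50, 118), (52, 117), (54, 118), (56, 125), (58, 135), (60, 136), (62, 127), (64, 111), (66, 91), (68, 70), (70, 62), (72, 62), (74, 63), (76, 64), (78, 66)]
  R [(-78, 87), (-76, 65), (-74, 60), (-72, 60), (-70, 61), (-68, 60), (-66, 60), (-64, 64), (-62, 81), (-60, 110), (-58, 132), (-56, 137), (-54, 129), (-52, 119), (-50, 111), (-48, 106), (-46, 100), (-44, 99), (-42, 102), (-40, 104), (-38, 105)]
10 L [(38, 109), (40, 109), (42, 109), (44, 110), (46, 118), (48, 133), (50, 141), (52, 144), (54, 144), (56, 148), (58, 153), (60, 152), (62, 141), (64, 120), (66, 95), (68, 74), (70, 62), (72, 63), (74, 63), (76, 63), (78, 66)]
  R [(-78, 86), (-76, 65), (-74, 59), (-72, 61), (-70, 60), (-68, 58), (-66, 56), (-64, 59), (-62, 77), (-60, 111), (-58, 140), (-56, 151), (-54, 149), (-52, 144), (-50, 139), (-48, 132), (-46, 123), (-44, 112), (-42, 105), (-40, 104), (-38, 104)]
```

arm_command(
  deltas=[
    [0,-0.03,0,0],
    [0,-0.04,0,0],
    [0,-0.03,0,0],
    [0,0,0,0],
    [0,0,0,0],
  ],
)

```text
time: 27.55
tool_pos: [397.4, -26.5, 246.9]
tcp_rot: [-1.569, -0.0, -1.695]
contact_force: [-0.2, 0.8, -0.9]
grip_width: 0.6
```

```bash
python3 est.py
python3 - <<'E'
from h import *
p=vision.capture("top"); R=cv2.Rodrigues(np.array([0,0,-.124]))[0]
print(find(p,"case_mid",2),find(p,"carton",1))
g=cv2.cvtColor(p["img"],cv2.COLOR_RGB2GRAY).astype(np.float32)
Y=np.arange(-70,70.5,.5); X=np.arange(-6,8,1.)
uv=proj(p,[np.array([611,-53,48])+R@[x,y,0] for x in X for y in Y]).astype(np.float32)
v=cv2.remap(g,uv[:,0].copy().reshape(1,-1),uv[:,1].copy().reshape(1,-1),1).reshape(len(X),-1)
for lo,hi in((42,62),(-60,-42)):
    s=(Y>lo)&(Y<hi); w=np.clip(70-v[:,s],0,None)
    print("ball x,y",(w.sum(1)*X).sum()/w.sum(),(w.sum(0)*Y[s]).sum()/w.sum(),v[:,s].min())
E
```

```text
conf 0.83 483
[[1.66, 1.17, 2.0, 0.0], [1.67, 1.23, 2.0, 0.0], [1.68, 1.2, 2.0, 2.0], [1.69, 1.26, 2.0, 2.0], [1.73, 1.23, 2.0, 2.0]]
[(0.97, [561.8, 215.6, 39.3], [181.0, 240.0]), (0.7, [615.9, -49.0, 66.7], [287.0, 192.0])] [(0.82, [479.5, -338.5, 29.2], [417.0, 226.0])]
ball x,y 0.9902995451438806 51.71294171714077 35.078125
ball x,y 1.2027047453921524 -49.32566284731538 34.88965
```

```bash
python3 -c "
from plant import job; print(job.close_job())"
```

```text
the job is handed in; nothing more can be done
None
```

The case is on the rest between the jaws, the turnbuckle is tightened, and I handed the job in at about 27.7 s. The hand-in gave no verdict, and I have no direct reading of the squeeze.

**What I did:**
- I pushed the top spoke back about 0.25 rad first, so the gripper body would clear it.
- I gripped the grey case and left the pink look-alike alone. I set the case on the rest until it touched, let go and lifted clear.
- I then turned the turnbuckle from about 0.1 to about 4.35 rad in four spoke pushes, and moved the arm clear.

**Last checks:**
- **Squeeze:** Turning torque rose from about 0.23 N m free to about 0.37 N m, which suggests 20–28 N. The single readings were noisy, about ±0.03 N m.
- **Feet:** The top picture puts the ball centres about 101 mm apart, against 104 mm for bare contact. That suggests they are compressed by 1–3 mm, though this measurement is only good to about 2 mm.
- **Case:** The network puts it on the rest, within about 5 mm of the centre line. I judged its direction by eye after placing it and did not re-check it after tightening.
- **Carton:** It has not moved within the network's accuracy. I did not measure the bracket or breadboard again; the arm never went near the breadboard.

**What disagreed or went wrong:**
- Torque rose more slowly over the last push than the stated stiffness predicts. The squeeze figure therefore rests on the average torque, the turn angle and the picture together.
- One turn estimate made while the gripper hid part of the turnbuckle was clearly wrong, so I dropped it.
- In the third push the fingertip jammed on a spoke's ball end and pressed on it with about 60 N for a moment. I backed off and went in again.

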